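# Set out an infusion in its fitted holders

### The job

Set out the infusion for the next patient: put the two bottles and the vial each upright in the round holder made for its size (large bottle in the large well, smaller bottle in the middle-sized well, vial in the small well) and lay the syringe flat and lengthwise in the oblong tray. Keep the bottles and the vial upright all the way and set everything down rather than dropping it; leave the pump bottle and the tape roll where they are.

Things in the scene. Friction and masses are not known exactly. Their poses are not given: they have to be found in the camera images.
- large_bottle: The larger translucent white infusion bottle, standing upright: body 72 mm in diameter, 172 mm tall overall, the tallest of the four things to set out. Origin at the centre of its underside; z up along the bottle. Its top is a round stopper cap 36 mm in diameter whose upper 22 mm can be gripped; the shoulder widens below that. About 320 g.
- medium_bottle: The smaller translucent white infusion bottle, standing upright: body 47 mm in diameter, 118 mm tall overall, clearly slimmer and shorter than the other bottle. Origin at the centre of its underside; z up along the bottle. Its top is a round stopper cap 28 mm in diameter whose upper 17 mm can be gripped; the shoulder widens below that. About 100 g.
- vial: Small white injection vial with a flat coloured cap, standing upright: 27 mm in diameter, 56 mm tall; straight body up to about 30 mm high, then a short neck and the cap. Origin at the centre of its underside; z up. About 22 g.
- syringe: Clear plastic 20 ml syringe without needle, lying flat: 115 mm long along its own y axis, barrel 19 mm in diameter (axis 10 mm above its underside), finger flange 30 mm wide 38 mm from the centre towards -y. Origin at the centre of its underside; z up. About 14 g. Either end may point either way in its tray.
- large_well_floor (a point): White plastic round holder fixed to the worktop: a shallow well with a black rubber floor, inner diameter 90 mm, rim 4 mm thick with its top 14 mm above the worktop, foot 112 mm across. This point is the centre of the well's floor, 4 mm above the worktop; z up.
- medium_well_floor (a point): White plastic round holder fixed to the worktop: a shallow well with a black rubber floor, inner diameter 64 mm, rim 4 mm thick with its top 14 mm above the worktop, foot 86 mm across. This point is the centre of the well's floor, 4 mm above the worktop; z up.
- small_well_floor (a point): White plastic round holder fixed to the worktop: a shallow well with a black rubber floor, inner diameter 44 mm, rim 4 mm thick with its top 14 mm above the worktop, foot 66 mm across. This point is the centre of the well's floor, 4 mm above the worktop; z up.
- oblong_tray_floor (a point): White plastic oblong tray fixed to the worktop, with a black rubber floor, inside 134 mm long (its own y axis) by 46 mm wide (x axis); walls 4 mm thick, top 14 mm above the worktop; each long wall is cut away over the middle 70 mm so that fingers can reach down to the floor plate. This point is the centre of the tray's floor, 4 mm above the worktop; z up.
- pump_bottle: Bystander, to be left alone: white pump bottle of hand rub, loose, standing at the right, 79 x 70 x 214 mm. Origin at the centre of its underside.
- tape: Bystander, to be left alone: roll of beige tape lying flat at the right, loose, 98 mm across, 25 mm high. Origin at the centre of its underside.
Things that resemble listed ones, but are neither listed nor needed, are in the scene too. What is shaped like the medium_bottle but blue is not meant.

How it is judged:
By the outcome, as a careful person would: the job done as asked, in the order asked, and still so for the second after the job is handed in, with the robot touching nothing.
It also fails if it takes over 128 s, if anything falls off the work surface, if the arm or the gripper's body presses on something with over 40 N, if the wrist force passes 120 N, or if a joint passes its speed limit or range.

### The arm

A 6-joint arm with a two-finger parallel gripper is mounted at the origin on a cart in front of the work surface, level with it; the furniture and walls round the work are solid. World frame = base frame: x ahead of the robot, y to its left, z up, the work surface at z = 0. Lengths are in mm, angles in rad, forces in N, time in s.
With the tool pointing down it reaches from about 350 to 975 mm from the base axis. Payload 17.4 kg.
Tool frame: the origin (TCP) lies midway between the tips of the shut fingers; the grasp point (between the pads) lies 19 mm behind it; z points along the fingers, y is the line along which they close (so a half turn about z gives the same grasp; the last joint's range is limited). The gripper opens to 85 mm and grips with 20 to 120 N. Pads are 22 mm wide; open, the fingers measure 114 mm over their backs; the gripper's body (76 mm by 85 mm) begins 54 mm behind the grasp point. The pads swing forward as they close: fully open they stand 13 mm farther back than shut.
Start: joints at [1.249, 0.116, 1.442, -0, 1.584, -0.038], TCP at [189.012, 648.002, 231.303] pointing down, gripper open.
Joint ranges: [-2.83, 2.83], [-0.83, 2.19], [0.07, 2.5], [-1.14, 4.28], [0.01, 3], [-2.97, 2.97]. Speed limits (rad/s): [1.89, 1.89, 2.22, 3.14, 3.14, 3.14].

### API

Orientations are given as a rotation vector (axis times angle).
In Python, from station import manip gives the robot as it stands.
- The arm moves only by the tool move_arm, never from a script. Its argument "deltas" is one flat list of numbers, 5 for each row, row after row: the shift along the world's x, y, z in mm, then the turn about the world's z in degrees, then the opening in per cent of the stroke, from 0 (shut) to 100 (fully open). A call has 1 to 5 rows; each row is the pose to reach, as a shift and turn from the pose commanded when the call began; what a row does not reach only later rows make up. A row lasts 1/10 s, in which the tool goes at most 50 mm and 8.59 degrees, less where a joint would pass 70% of its speed; a pose out of reach is approached as far as the arm can. A call with a gripper value outside its range is refused whole. The fingers move at their own pace and stop on an object; the grip force is fixed at half the most. Time passes only in rows, so rows that repeat a pose let the fingers close. It gives the time, the measured TCP pose, the force, the opening and the grip force at its end, in the units of the state.
- manip.read_state(): the state, without advancing time (a new reading comes with each control period).
- manip.camera(name): name is "scene" or "top" or "wrist"; returns the picture (400x640x3 uint8, red, green, blue); there is no depth.
- manip.get_calibration(name): a dict with "vfov" (degrees; the focal length in pixels is half the picture's height over the tangent of half this angle, whatever the lens; pixels are square), "cx", "cy" (the principal point, pixels), "R" (3x3) and "t" (3): a world point X has camera coordinates R X + t; the wrist camera has in their place "hand_eye" (4x4, takes a point from camera to tool coordinates, whose origin is the TCP and whose axes are the flange's). Camera axes: x right, y down, z forward; pixel columns grow to the right and rows downward; lengths in mm; the calibration is good to about 2 mm. A picture is of the moment at which its call begins: read the wrist's pose just before it. get_calibration takes no time and is no camera call.
- manip.close_job(): hands the job in; it is judged then, once.
Trained networks look in the newest picture that a camera, given by its name, has taken for a name from the list of things; names that differ only in an ending like _2 or _b are one class to them, and where a whole thing is asked for, a point or a joint stands for the part that bears it (a point fixed in the world has none). Each returns a list of dicts, best first, with "p" (0 to 1); they miss things now and then, are a little off and sometimes report something else, mostly with a low value. They report only what shows in the picture. A call takes as long as a camera call. They do not tell look-alikes from the thing itself.
- manip.masks_of(camera, name): "pixels" (400x640 bool, what is visible of it) and "position" ([column, row] in pixels, amid what is visible of it).
- manip.place_of(camera, name): "position" ([column, row] in pixels: a listed point, or the origin of a listed thing).
The state is a dict: "t": time; "joint_pos": joint angles; "qvel": joint speeds; "effort": joint torques, N m; "ee_pos": TCP position; "tool_rot": TCP orientation; "force": force on the tool from outside, world axes, zero at the start; "ft_torque": the same for the moment, N m; "grip_width": opening from 0.0 (shut) to 1.0 (fully open); "finger_force": force on a finger pad.
Only numpy, scipy, OpenCV 4.12 (cv2) and the standard library are available. Lean on these libraries where they do the work, as an engineer would, in place of code of your own. Each camera call takes 0.05 s, during which the arm holds its last target. There are 200 camera calls.

## Working session

There is one attempt and no reset: what is moved stays moved. The work goes in short steps, Python scripts to look and compute and a tool call to move; the robot and the scene stay as the last step left them, time stands still between calls to the robot, and variables do not carry over. Pictures are saved under pics/ and viewed, at most 14 in all, crops included, and the job is handed in when it is done.

Besides the shell and the picture viewer there is one more tool, called after "Request:" as name(argument=value, ...) on one line, values as JSON. move_arm: Moves the arm, as the interface text tells. Its arguments: {"type":"object","properties":{"deltas":{"type":"array","items":{"type":"number"}}},"required":["deltas"]}

```bash
mkdir -p pics; cat > h.py <<'E'
import numpy as np, cv2
from station import manip
from scipy.spatial.transform import Rotation as Ro
NAMES=["large_bottle","medium_bottle","vial","syringe","large_well_floor","medium_well_floor","small_well_floor","oblong_tray_floor","pump_bottle","tape"]
def ray(cam,px,z,st=None):
    c=manip.get_calibration(cam)
    f=200/np.tan(np.radians(c["vfov"])/2)
    d=np.array([(px[0]-c["cx"])/f,(px[1]-c["cy"])/f,1.])
    if "R" in c:
        R=np.array(c["R"]);t=np.array(c["t"]); o=-R.T@t; d=R.T@d
    else:
        H=np.array(c["hand_eye"]); st=st or manip.read_state()
        T=Ro.from_rotvec(st["tool_rot"]).as_matrix()
        o=T@H[:3,3]+np.array(st["ee_pos"]); d=T@H[:3,:3]@d
    return o+d*(z-o[2])/d[2]
def save(img,n): cv2.imwrite("pics/"+n,img[:,:,::-1])
E
python3 - <<'E'
from h import *
s=manip.read_state();print(s)
for cam in ["scene","top"]:
    save(manip.camera(cam),cam+"0.png")
    c=manip.get_calibration(cam); print(cam,c)
    for n in NAMES:
        z=4 if "floor" in n else 0
        for r in manip.place_of(cam,n)[:3]: print(n,round(r["p"],2),np.round(r["position"]),np.round(ray(cam,r["position"],z)))
E
```

```text
{'t': 0.0, 'joint_pos': array([ 1.24919339e+00,  1.16508005e-01,  1.44226594e+00, -1.88106170e-05,
        1.58397503e+00, -3.77737364e-02]), 'qvel': array([-5.15651615e-04,  4.14790353e-04, -4.59351364e-04, -1.99160739e-04,
       -5.64293038e-05, -7.37562208e-04]), 'effort': array([ 1.97109992e-03, -7.31954813e+01, -6.32526684e+01,  1.37473990e-04,
        5.79228188e-03, -3.25346491e-05]), 'ee_pos': array([188.96201968, 647.82169157, 230.54689448]), 'tool_rot': array([-4.44316546e-01, -3.10982344e+00,  1.79227525e-03]), 'force': array([-0.366645  ,  0.43998604,  1.0981948 ]), 'ft_torque': array([-0.00061792,  0.00744958,  0.0035013 ]), 'finger_force': 0.0, 'grip_width': 1.0026723749306696}
scene {'vfov': 49.20906793096211, 'cx': 318.00770768238726, 'cy': 201.60848585205764, 'R': array([[ 0.84632323, -0.53254045, -0.01173274],
       [-0.31969232, -0.4901963 , -0.81086646],
       [ 0.42606784,  0.69000599, -0.58511361]]), 't': array([-476.77491753,  156.86173433, 1394.55664585])}
large_bottle 0.84 [366. 236.] [ 573. -286.    0.]
large_bottle 0.48 [306. 185.] [564.  85.  -0.]
mediu
[... 761 characters left out ...]
791]]), 't': array([-115.04546672,  505.13667611, 1040.71880487])}
large_bottle 0.71 [390. 187.] [ 572. -296.    0.]
medium_bottle 0.82 [325. 182.] [ 582. -114.    0.]
medium_bottle 0.6 [413. 250.] [ 397. -359.    0.]
medium_bottle 0.56 [253. 184.] [572.  90.   0.]
vial 0.68 [185. 186.] [563. 281.   0.]
large_well_floor 0.78 [316. 234.] [434. -93.   4.]
large_well_floor 0.58 [252. 184.] [570.  90.   4.]
medium_well_floor 0.94 [377. 235.] [ 435. -259.    4.]
small_well_floor 0.59 [244. 238.] [419. 105.   4.]
oblong_tray_floor 0.93 [182. 237.] [416. 274.   4.]
oblong_tray_floor 0.15 [386. 187.] [ 570. -286.    4.]
tape 0.65 [466. 238.] [ 433. -504.    0.]
tape 0.28 [316. 232.] [441. -94.   0.]
```

View pics/scene0.png

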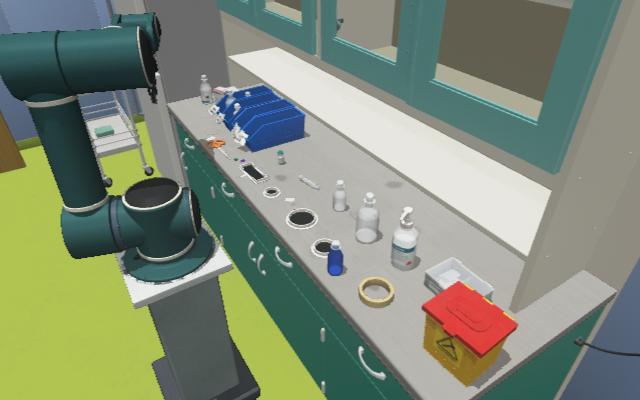

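View pics/top0.png

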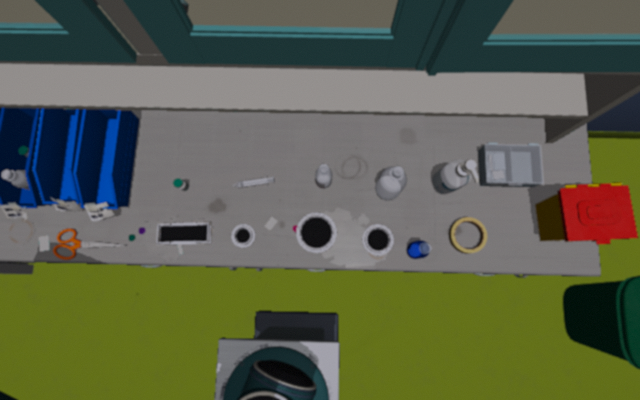

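The scene shows the blue decoy at (335,258), and the look-alikes near the bins. From the top view, the large bottle is at (390,187), the medium bottle at (325,182), the vial at (180,184) and the syringe at (254,182). The wells and tray are in the row at about row 235. I'll go over the large bottle first.

Request:
move_arm(deltas=[10,-30,20,0,100,22,-65,40,0,100,37,-103,60,0,100,55,-141,80,0,100,75,-180,100,0,100])

```text
t: 1.6
ee_pos: [264.1, 466.5, 332.2]
tool_rot: [0.443, 3.11, 0.001]
force: [0.9, 0.6, 0.6]
grip_width: 0.996
finger_force: 0.0
```

Request:
move_arm(deltas=[16,-39,0,0,100,32,-78,0,0,100,48,-117,0,0,100,64,-156,0,0,100,80,-195,0,0,100])

```text
t: 2.1
ee_pos: [344.2, 271.4, 331.5]
tool_rot: [0.444, 3.11, 0.001]
force: [0.4, 0.5, -0.0]
grip_width: 0.996
finger_force: 0.0
```

Request:
move_arm(deltas=[16,-39,0,0,100,32,-78,0,0,100,48,-117,0,0,100,64,-156,0,0,100,80,-195,0,0,100])

```text
t: 2.6
ee_pos: [424.2, 76.3, 331.6]
tool_rot: [0.444, 3.109, 0.0]
force: [0.6, 1.2, -0.0]
grip_width: 1.0
finger_force: 0.0
```

Request:
move_arm(deltas=[16,-39,0,0,100,32,-78,0,0,100,48,-117,0,0,100,64,-156,0,0,100,80,-195,0,0,100])

```text
t: 3.1
ee_pos: [504.3, -118.9, 331.5]
tool_rot: [0.445, 3.109, -0.0]
force: [-0.2, 1.6, -1.1]
grip_width: 1.0
finger_force: 0.0
```

Request:
move_arm(deltas=[13,-36,0,0,100,26,-72,0,0,100,40,-108,0,0,100,54,-144,0,0,100,66,-178,0,0,100])

```text
t: 3.6
ee_pos: [570.4, -296.8, 331.2]
tool_rot: [0.445, 3.11, 0.0]
force: [-0.4, -0.3, 0.6]
grip_width: 1.001
finger_force: 0.0
```

```bash
cat > look.py <<'E'
import sys
from h import *
# args: tag, name:z ...
s=manip.read_state(); img=manip.camera("wrist"); save(img,sys.argv[1]+".png")
y=Ro.from_rotvec(s["tool_rot"]).as_matrix()[:,1]
print("t",round(s["t"],2),"tcp",np.round(s["ee_pos"],1),"yaw of y axis",round(np.degrees(np.arctan2(y[1],y[0])),1),"grip",round(s["grip_width"],3),"F",np.round(s["force"],1))
for a in sys.argv[2:]:
    n,z=a.split(":")
    for r in manip.place_of("wrist",n)[:3]: print("place",n,round(r["p"],2),np.round(r["position"]),np.round(ray("wrist",r["position"],float(z),s)[:2],1))
    for r in manip.masks_of("wrist",n)[:3]:
        m=r["pixels"]; v,u=np.nonzero(m)
        print("  mask",round(r["p"],2),np.round(r["position"]),"box",u.min(),u.max(),v.min(),v.max(),"n",m.sum())
E
python3 look.py w1 large_bottle:0 medium_bottle:0 large_well_floor:4 medium_well_floor:4; python3 -c "
from h import *
print(manip.get_calibration('wrist'))"
```

```text
t 3.6 tcp [ 570.4 -296.8  331.2] yaw of y axis 73.7 grip 1.001 F [-0.4 -0.3  0.6]
place large_bottle 0.92 [326. 157.] [ 564.9 -288.5]
place large_bottle 0.35 [221. 200.] [ 581.7 -449.2]
  mask 0.72 [326. 168.] box 297 359 132 201 n 3400
place medium_bottle 0.91 [231.  44.] [ 392.6 -365. ]
place medium_bottle 0.63 [454. 130.] [ 579.  -111.5]
  mask 0.92 [220.  33.] box 187 251 7 63 n 2497
  mask 0.76 [472. 135.] box 441 512 116 158 n 2304
place large_well_floor 0.72 [450.  10.] [433.6 -91.7]
  mask 0.65 [447.  26.] box 406 495 0 62 n 4634
place medium_well_floor 0.77 [315.  44.] [ 423.6 -261.9]
place medium_well_floor 0.22 [449.  12.] [434.8 -93. ]
  mask 0.64 [316.  43.] box 282 348 5 78 n 3873
{'vfov': 60.59053157226825, 'cx': 320.4426090637427, 'cy': 205.09524963963761, 'hand_eye': array([[ 1.63382801e-04, -9.65255563e-01, -2.61307620e-01,
         6.72711288e+01],
       [ 9.99999283e-01,  4.67618081e-04, -1.10210437e-03,
        -7.67978826e-01],
       [ 1.18600454e-03, -2.61307252e-01,  9.65254947e-01,
        -1.43461667e+02],
       [ 0.00000000e+00,  0.00000000e+00,  0.00000000e+00,
         1.00000000e+00]])}
```

View pics/w1.png

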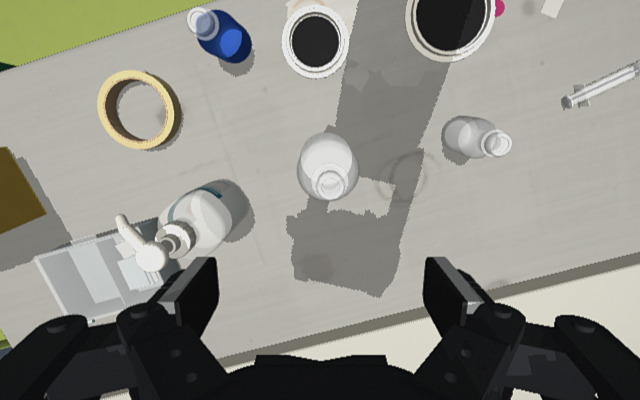

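The wrist view shows the large bottle cap at (331,184), the medium cap at (497,143), the large well at (450,10) and the medium well at (315,42). Next I'll intersect the cap pixels with their known heights.

```bash
python3 - <<'E'
from h import *
for n,p,z in [("Lcap",(331,183),172),("Lbase place",(326,157),0),("Mcap",(497,142),118),("Mwell",(315.5,41.5),4)]: print(n,np.round(ray("wrist",p,z),1))
E
```

```text
Lcap [ 566.8 -284.5  172. ]
Lbase place [ 564.6 -286.     0. ]
Mcap [ 584.1 -110.2  118. ]
Mwell [ 420.4 -258.6    4. ]
```

Request:
move_arm(deltas=[-4,9,-40,0,100,-4,9,-85,0,100,-4,9,-130,0,100,-4,9,-165,0,100,-4,9,-186,0,100])

```text
t: 4.55
ee_pos: [565.1, -284.8, 142.4]
tool_rot: [-0.443, -3.108, -0.001]
force: [-0.1, -0.2, 0.3]
grip_width: 1.0
finger_force: 0.0
```

Request:
move_arm(deltas=[0,0,0,0,60,0,0,0,0,40,0,0,0,0,10,0,0,0,0,0,0,0,0,0,0])

```text
t: 5.05
ee_pos: [566.7, -286.5, 147.8]
tool_rot: [0.444, 3.107, -0.002]
force: [-0.8, -0.1, 8.4]
grip_width: 0.356
finger_force: 58.2
```

Request:
move_arm(deltas=[0,0,0,0,0,0,0,0,0,0,0,0,0,0,0])

```text
t: 5.35
ee_pos: [566.7, -286.5, 147.8]
tool_rot: [0.444, 3.107, -0.002]
force: [-0.9, 0.1, 8.7]
grip_width: 0.359
finger_force: 58.2
```

```bash
python3 look.py w2
```

```text
t 5.35 tcp [ 566.7 -286.5  147.8] yaw of y axis 73.7 grip 0.359 F [-0.9  0.1  8.7]
```

View pics/w2.png

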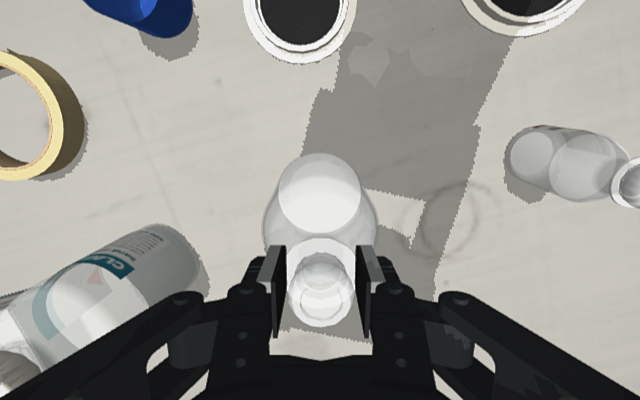

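The pads hold the cap at about (322,295), with an upward push of about 9 N from the tips resting on the shoulder. I'll lift gently to check.

Request:
move_arm(deltas=[0,0,4,0,0,0,0,8,0,0,0,0,14,0,0,0,0,24,0,0,0,0,40,0,0])

```text
t: 5.9
ee_pos: [565.7, -285.8, 185.6]
tool_rot: [-0.444, -3.109, -0.001]
force: [0.5, -0.2, -2.9]
grip_width: 0.363
finger_force: 57.2
```

```bash
python3 look.py w3 large_well_floor:4 medium_well_floor:4
```

```text
t 5.9 tcp [ 565.7 -285.8  185.6] yaw of y axis 73.7 grip 0.363 F [ 0.5 -0.2 -2.9]
  mask 0.81 [494.  19.] box 436 560 0 49 n 4540
place medium_well_floor 0.57 [301.  19.] [ 421.4 -262.6]
  mask 0.79 [301.  30.] box 252 351 0 71 n 5938
  mask 0.27 [ 24. 133.] box 0 110 59 174 n 6499
```

View pics/w3.png

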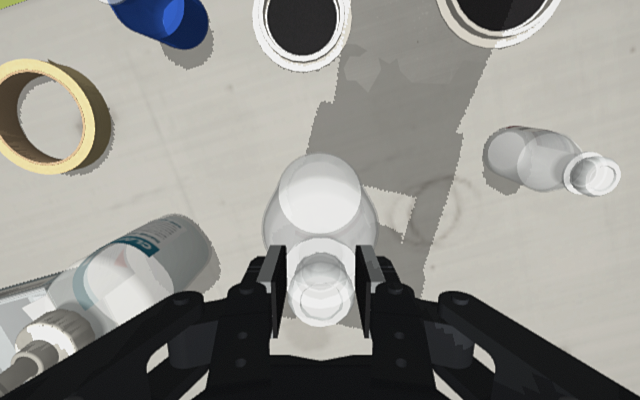

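The large bottle is lifted. The two wells show at the top edge, at about (500,10) and (303,18). I'll move near the large well and look again.

Request:
move_arm(deltas=[-19,32,0,0,0,-38,67,0,0,0,-55,105,0,0,0,-68,143,0,0,0,-76,180,0,0,0])

```text
t: 6.65
ee_pos: [488.7, -104.7, 184.7]
tool_rot: [-0.445, -3.109, -0.0]
force: [0.1, 0.2, -3.4]
grip_width: 0.357
finger_force: 57.1
```

```bash
python3 look.py w4 large_well_floor:4 medium_well_floor:4
```

```text
t 6.65 tcp [ 488.7 -104.7  184.7] yaw of y axis 73.7 grip 0.357 F [ 0.1  0.2 -3.4]
place large_well_floor 0.65 [319. 128.] [436.2 -92.1]
  mask 0.68 [320. 118.] box 259 379 65 172 n 9714
place medium_well_floor 0.93 [144. 162.] [ 419.9 -260.4]
place medium_well_floor 0.67 [539.  48.] [425.3 111. ]
  mask 0.58 [144. 162.] box 98 189 117 207 n 6393
```

View pics/w4.png

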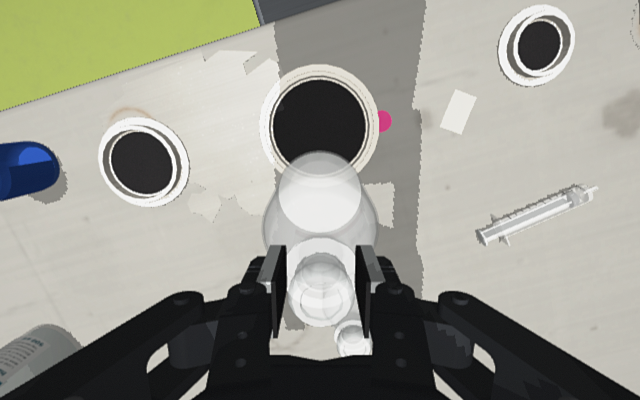

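The large well is at about (319,125), the medium well at (144,162), the small well at (538,45) and the syringe at about (536,213). I'll move over the large well and lower.

Request:
move_arm(deltas=[-20,5,0,0,0,-40,10,0,0,0,-56,14,0,0,0,-56,14,-10,0,0,-56,14,-20,0,0])

```text
t: 7.4
ee_pos: [434.4, -92.7, 164.6]
tool_rot: [0.446, 3.109, -0.0]
force: [0.9, 0.3, -3.2]
grip_width: 0.353
finger_force: 57.2
```

Request:
move_arm(deltas=[0,0,-4,0,0,0,0,-7,0,0,0,0,-10,0,0,0,0,-12,0,0,0,0,-12,0,0])

```text
t: 7.9
ee_pos: [434.1, -92.0, 153.3]
tool_rot: [-0.444, -3.11, -0.0]
force: [0.3, -0.1, -4.0]
grip_width: 0.358
finger_force: 57.4
```

```bash
python3 look.py w5 large_well_floor:4
```

```text
t 7.9 tcp [434.1 -92.  153.3] yaw of y axis 73.7 grip 0.358 F [ 0.3 -0.1 -4. ]
  mask 0.75 [320. 152.] box 260 385 131 213 n 3906
```

View pics/w5.png

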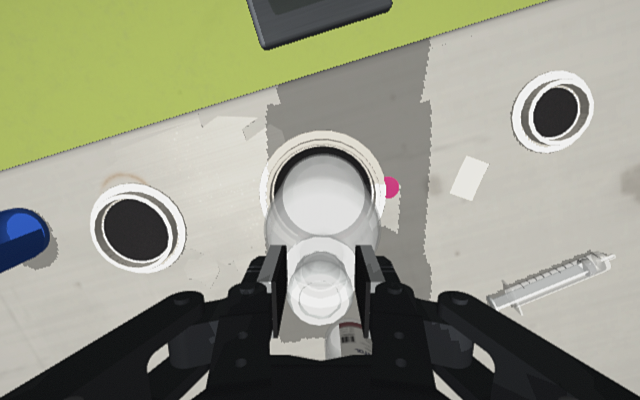

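The base disc at about (322,193) sits inside the rim, concentric to within about 3 mm. I'll lower to contact, release and go up.

Request:
move_arm(deltas=[0,0,-1,0,0,0,0,-2,0,0,0,0,-2,0,0])

```text
t: 8.35
ee_pos: [434.8, -92.1, 152.8]
tool_rot: [0.444, 3.107, -0.0]
force: [1.3, 2.3, 7.7]
grip_width: 0.357
finger_force: 59.8
```

```bash
python3 -c "
from h import *
s=manip.read_state();print(s['ee_pos'],s['force'])"
```

```text
[434.79195737 -92.08130895 152.76672521] [1.29586065 2.31161364 7.71769967]
```

Request:
move_arm(deltas=[0,0,1,0,45,0,0,2,0,60,0,0,3,0,90,0,0,6,0,100,0,0,20,0,100])

```text
t: 8.85
ee_pos: [433.5, -91.9, 170.7]
tool_rot: [-0.444, -3.108, -0.0]
force: [0.5, 0.2, 0.5]
grip_width: 0.999
finger_force: 0.0
```

Request:
move_arm(deltas=[0,0,20,0,100,0,0,55,0,100,20,-2,85,0,100,55,-5,85,0,100,95,-10,85,0,100])

```text
t: 9.35
ee_pos: [530.4, -102.1, 259.1]
tool_rot: [0.444, 3.106, -0.001]
force: [-0.9, 0.1, 0.1]
grip_width: 1.001
finger_force: 0.0
```

Request:
move_arm(deltas=[25,-5,0,0,100,40,-8,0,0,100,40,-8,0,0,100])

```text
t: 9.65
ee_pos: [570.2, -110.2, 256.4]
tool_rot: [-0.444, -3.109, -0.0]
force: [0.7, -0.0, 0.1]
grip_width: 1.001
finger_force: 0.0
```

```bash
python3 look.py w6 medium_bottle:0 large_bottle:4 large_well_floor:4 syringe:0
```

```text
t 9.65 tcp [ 570.2 -110.2  256.4] yaw of y axis 73.7 grip 1.001 F [ 0.7 -0.   0.1]
place medium_bottle 0.89 [324. 183.] [ 584.3 -111.7]
place medium_bottle 0.72 [60. 83.] [ 394.8 -360.3]
  mask 0.74 [327. 192.] box 304 349 165 226 n 2182
  mask 0.56 [35. 82.] box 0 78 50 106 n 3617
place large_bottle 0.79 [305.  45.] [434.4 -89.1]
  mask 0.95 [302.  34.] box 255 343 0 83 n 6224
  mask 0.22 [  0. 166.] box 0 8 145 186 n 274
  mask 0.86 [313.  81.] box 251 354 14 103 n 2916
place syringe 0.68 [491. 126.] [573.8  89.5]
place syringe 0.66 [304.  46.] [434.1 -90.8]
  mask 0.59 [493. 130.] box 442 544 99 156 n 1861
  mask 0.48 [486.   6.] box 462 506 0 10 n 371
```

View pics/w6.png

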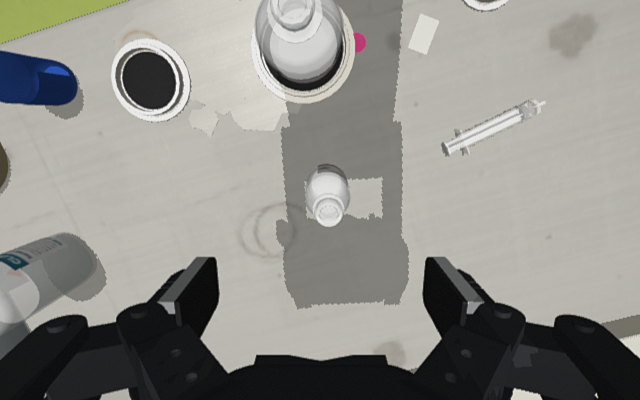

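```bash
python3 - <<'E'
from h import *
for n,p,z in [("Mcap",(328,212),118),("Mwell",(151.5,79.5),4),("Mwellrim",(151,79),14)]: print(n,np.round(ray("wrist",p,z),1))
E
```

```text
Mcap [ 584.9 -109.1  118. ]
Mwell [ 419.  -259.6    4. ]
Mwellrim [ 420.5 -255.7   14. ]
```

The large bottle stands upright in its well. The medium bottle's cap at (328,212) puts it at (585,-110). I'll descend and grip.

Request:
move_arm(deltas=[8,0,-35,0,100,15,0,-75,0,100,15,0,-115,0,100,15,0,-145,0,100,15,0,-156,0,100])

```text
t: 10.6
ee_pos: [582.6, -109.7, 97.1]
tool_rot: [-0.444, -3.106, -0.001]
force: [0.6, -0.1, -0.2]
grip_width: 0.999
finger_force: 0.0
```

Request:
move_arm(deltas=[0,0,0,0,60,0,0,0,0,30,0,0,0,0,0,0,0,0,0,0,0,0,0,0,0])

```text
t: 11.1
ee_pos: [584.8, -110.1, 102.1]
tool_rot: [0.444, 3.107, -0.0]
force: [0.3, -0.1, 7.2]
grip_width: 0.279
finger_force: 57.9
```

Request:
move_arm(deltas=[0,0,0,0,0,0,0,0,0,0,0,0,3,0,0,0,0,6,0,0])

```text
t: 11.5
ee_pos: [584.0, -110.0, 106.8]
tool_rot: [0.444, 3.11, -0.0]
force: [0.2, 0.2, -1.3]
grip_width: 0.279
finger_force: 57.4
```

```bash
python3 look.py w7
```

```text
t 11.5 tcp [ 584.  -110.   106.8] yaw of y axis 73.7 grip 0.279 F [ 0.2  0.2 -1.3]
```

Request:
move_arm(deltas=[0,0,12,0,0,0,0,44,0,0,-25,-27,44,0,0,-52,-57,44,0,0,-80,-88,44,0,0])

```text
t: 12.05
ee_pos: [503.2, -198.6, 151.3]
tool_rot: [0.443, 3.11, -0.0]
force: [-0.3, 0.3, -2.5]
grip_width: 0.278
finger_force: 57.7
```

Request:
move_arm(deltas=[-20,-22,0,0,0,-34,-37,0,0,0,-34,-37,0,0,0])

```text
t: 12.35
ee_pos: [468.7, -236.6, 151.3]
tool_rot: [0.448, 3.109, -0.001]
force: [-1.0, 0.1, -1.3]
grip_width: 0.277
finger_force: 57.8
```

```bash
python3 look.py w8 medium_well_floor:4
```

```text
t 12.35 tcp [ 468.7 -236.6  151.3] yaw of y axis 73.6 grip 0.277 F [-1.   0.1 -1.3]
  mask 0.63 [276. 148.] box 227 328 95 196 n 7987
  mask 0.41 [321. 236.] box 280 363 175 310 n 8027
```

View pics/w8.png

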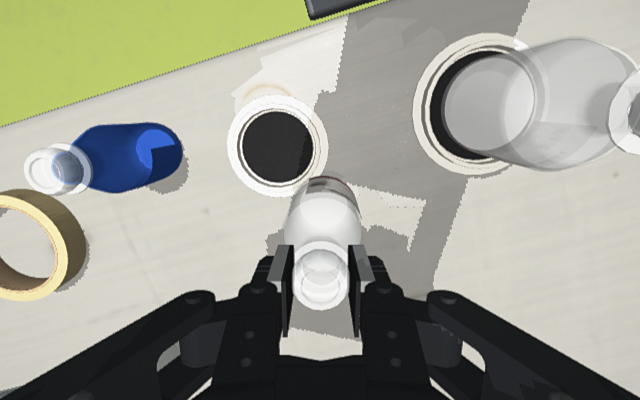

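The medium well is centred at about (278,147), clear of the held bottle.

```bash
python3 - <<'E'
from h import *
for n,p,z in [("Mwell",(279,147.5),4),("foot",(277.5,146),0),("Lwell",(482,104),4)]: print(n,np.round(ray("wrist",p,z),1))
s=manip.read_state();print(s['ee_pos'])
E
```

```text
Mwell [ 423.1 -258.4    4. ]
foot [ 421.8 -259.8    0. ]
Lwell [435.9 -89.1   4. ]
[ 470.33154202 -234.80038942  150.83629809]
```

Request:
move_arm(deltas=[-24,-12,0,0,0,-48,-24,0,0,0,-48,-24,-14,0,0,-48,-24,-26,0,0,-48,-24,-34,0,0])

```text
t: 13.0
ee_pos: [422.4, -258.2, 114.8]
tool_rot: [-0.443, -3.109, -0.001]
force: [-0.4, 0.3, -0.7]
grip_width: 0.279
finger_force: 57.8
```

```bash
python3 look.py w9
```

```text
t 13.0 tcp [ 422.4 -258.2  114.8] yaw of y axis 73.8 grip 0.279 F [-0.4  0.3 -0.7]
```

View pics/w9.png

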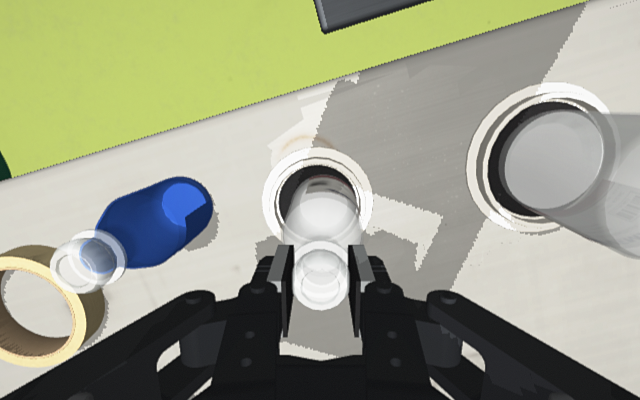

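The bottle base is centred in the well ring at about (318,205). I'll lower to contact.

Request:
move_arm(deltas=[0,0,-4,0,0,0,0,-7,0,0,0,0,-9,0,0,0,0,-11,0,0,0,0,-11,0,0])

```text
t: 13.55
ee_pos: [422.5, -259.2, 106.2]
tool_rot: [0.444, 3.109, -0.001]
force: [-0.8, 0.3, 5.1]
grip_width: 0.282
finger_force: 58.9
```

Request:
move_arm(deltas=[0,0,1,0,45,0,0,2,0,60,0,0,3,0,90,0,0,6,0,100,0,0,25,0,100])

```text
t: 14.05
ee_pos: [421.3, -258.5, 128.9]
tool_rot: [-0.444, -3.107, -0.002]
force: [-0.1, 0.6, -0.1]
grip_width: 1.0
finger_force: 0.0
```

Request:
move_arm(deltas=[0,0,45,0,100,0,0,90,0,100,0,0,130,0,100,10,40,140,0,100,20,80,140,0,100])

```text
t: 14.55
ee_pos: [442.4, -178.8, 272.9]
tool_rot: [0.448, 3.106, -0.002]
force: [0.7, -0.6, -0.1]
grip_width: 0.997
finger_force: 0.0
```

```bash
python3 look.py w10 medium_bottle:4 large_bottle:4 vial:0 syringe:0
```

```text
t 14.55 tcp [ 442.4 -178.8  272.9] yaw of y axis 73.6 grip 0.997 F [ 0.7 -0.6 -0.1]
place medium_bottle 0.88 [253. 169.] [ 419.1 -258.6]
  mask 0.89 [244. 180.] box 217 272 153 210 n 2270
  mask 0.87 [142. 181.] box 94 185 155 208 n 3357
  mask 0.54 [262. 156.] box 217 286 136 205 n 1822
place large_bottle 0.87 [389. 142.] [434.4 -92.6]
  mask 0.89 [411. 155.] box 362 457 113 193 n 5949
place syringe 0.81 [555. 207.] [572.9  90.2]
  mask 0.86 [557. 214.] box 511 605 188 235 n 1502
  mask 0.72 [244. 179.] box 218 271 153 211 n 2242
```

Request:
move_arm(deltas=[12,47,0,0,100,24,94,0,0,100,36,141,0,0,100,48,188,0,0,100,60,235,0,0,100])

```text
t: 15.5
ee_pos: [502.2, 57.3, 270.4]
tool_rot: [0.446, 3.109, -0.0]
force: [1.2, -1.3, -0.6]
grip_width: 1.001
finger_force: 0.0
```

Request:
move_arm(deltas=[12,46,-20,0,100,24,92,-40,0,100,36,138,-60,0,100,45,184,-80,0,100,50,210,-80,0,100])

```text
t: 16.0
ee_pos: [551.7, 267.7, 186.9]
tool_rot: [-0.444, -3.107, 0.003]
force: [1.2, -1.5, 0.2]
grip_width: 0.999
finger_force: 0.0
```

```bash
python3 look.py w11 vial:0 syringe:0 small_well_floor:4 oblong_tray_floor:4
```

```text
t 16.0 tcp [551.7 267.7 186.9] yaw of y axis 73.7 grip 0.999 F [ 1.2 -1.5  0.2]
place vial 0.79 [338. 188.] [560.3 281.7]
  mask 0.91 [342. 195.] box 327 358 173 213 n 1030
place syringe 0.9 [162. 251.] [573.6  88.3]
  mask 0.56 [154. 258.] box 104 204 228 285 n 2050
place small_well_floor 0.8 [117. 101.] [424.3 109.3]
place small_well_floor 0.49 [340. 190.] [561.8 283.2]
  mask 0.95 [120.  98.] box 81 153 62 135 n 4241
place oblong_tray_floor 0.96 [290.  49.] [427.1 274.7]
  mask 0.84 [289.  48.] box 198 377 0 109 n 11900
```

View pics/w11.png

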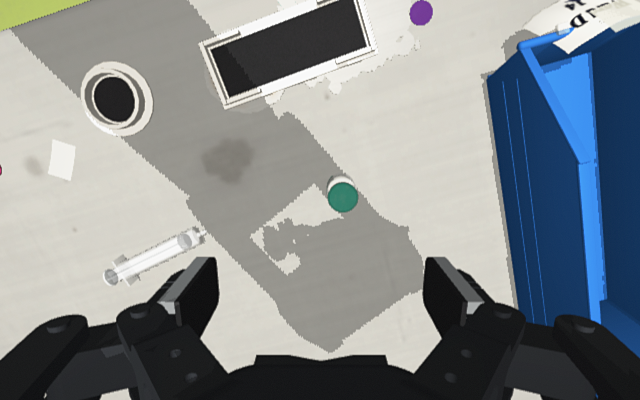

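The vial's cap is at (343,196). The small well is at (116,99), the tray at (289,48) and the syringe at (155,256). The bin at the right begins at about column 490.

```bash
python3 - <<'E'
from h import *
for n,p,z in [("vialcap",(343,196),56),("Swell",(114,99),4),("Sfoot",(117,99),0),("bin",(490,90),0),("bin",(515,300),0),("tray c",(289,48),4),("trA",(222,72),4),("trB",(358,23),4)]: print(n,np.round(ray("wrist",p,z),1))
c=manip.camera("wrist"); m=max(manip.masks_of("wrist","syringe"),key=lambda r:r["p"])["pixels"]
v,u=np.nonzero(m); (c0),s,a=cv2.minAreaRect(np.c_[u,v].astype(np.float32)); print(c0,s,a)
b=cv2.boxPoints((c0,s,a)); print(np.array([ray("wrist",q,10) for q in b]).round(1))
E
```

```text
vialcap [557.5 282.   56. ]
Swell [422.5 103.4   4. ]
Sfoot [422.5 104.    0. ]
bin [512.4 439.3   0. ]
bin [737.3 431.3   0. ]
tray c [426.6 271.5   4. ]
trA [428.6 207.3   4. ]
trB [424.4 335.5   4. ]
(157.35215759277344, 250.68663024902344) (30.435129165649414, 112.06389617919922) 59.64188766479492
[[570.5  23.3  10. ]
 [541.9 141.6  10. ]
 [571.8 146.3  10. ]
 [602.6  25.6  10. ]]
```

Request:
move_arm(deltas=[6,16,-40,0,100,6,16,-85,0,100,6,16,-130,0,100,6,16,-165,0,100,6,16,-178,0,100])

```text
t: 17.05
ee_pos: [556.4, 281.0, 8.7]
tool_rot: [-0.444, -3.106, 0.004]
force: [0.1, 0.5, -0.1]
grip_width: 1.001
finger_force: 0.0
```

Request:
move_arm(deltas=[0,0,0,0,60,0,0,0,0,30,0,0,0,0,0,0,0,0,0,0,0,0,0,0,0])

```text
t: 17.55
ee_pos: [558.8, 282.4, 14.4]
tool_rot: [0.444, 3.108, 0.002]
force: [-1.6, 0.4, 9.7]
grip_width: 0.285
finger_force: 58.9
```

Request:
move_arm(deltas=[0,0,0,0,0,0,0,0,0,0,0,0,5,0,0,0,0,15,0,0,0,0,35,0,0])

```text
t: 18.05
ee_pos: [557.5, 281.7, 47.3]
tool_rot: [-0.444, -3.109, 0.001]
force: [-0.0, -0.1, -0.0]
grip_width: 0.285
finger_force: 58.8
```

```bash
python3 look.py w12 syringe:0 vial:30
```

```text
t 18.05 tcp [557.5 281.7  47.3] yaw of y axis 73.7 grip 0.285 F [-0.  -0.1 -0. ]
place syringe 0.73 [ 40. 335.] [574.6  87.2]
  mask 0.95 [ 50. 336.] box 0 103 299 377 n 3417
place vial 0.56 [320. 251.] [557.2 280.8]
  mask 0.79 [319. 292.] box 283 358 227 343 n 6820
```

View pics/w12.png

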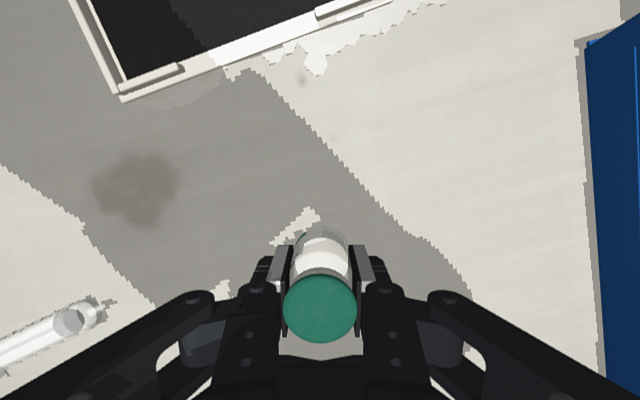

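The vial is held upright, with its cap at (320,308). I'll move near the small well.

Request:
move_arm(deltas=[0,0,25,0,0,-18,-38,43,0,0,-36,-76,43,0,0,-54,-114,43,0,0,-68,-147,43,0,0])

```text
t: 18.8
ee_pos: [488.6, 133.5, 89.4]
tool_rot: [-0.444, -3.109, 0.001]
force: [0.6, -0.6, -0.3]
grip_width: 0.286
finger_force: 58.9
```

Request:
move_arm(deltas=[-10,-20,0,0,0,-10,-20,0,0,0])

```text
t: 19.0
ee_pos: [478.9, 113.1, 89.6]
tool_rot: [-0.447, -3.109, 0.001]
force: [0.2, 0.7, -0.1]
grip_width: 0.285
finger_force: 59.0
```

```bash
python3 look.py w13 small_well_floor:4; python3 - <<'E'
from h import *
g=cv2.cvtColor(cv2.imread("pics/w13.png"),6)
b=(g<45).astype(np.uint8); n,l,st,c=cv2.connectedComponentsWithStats(b)
for i in range(1,n):
    if 800<st[i,4]<9000: print(st[i],c[i].round(),ray("wrist",c[i],4).round(1))
E
```

```text
t 19.0 tcp [478.9 113.1  89.6] yaw of y axis 73.6 grip 0.285 F [ 0.2  0.7 -0.1]
place small_well_floor 0.89 [294. 135.] [422.5 110.2]
  mask 0.66 [295. 134.] box 243 343 83 185 n 7930
[ 263  106   59   59 2748] [292. 135.] [423.7 111.5   4. ]
```

Request:
move_arm(deltas=[-28,-2,0,0,0,-57,-4,0,0,0,-57,-4,-20,0,0,-57,-4,-40,0,0,-57,-4,-50,0,0])

```text
t: 19.65
ee_pos: [422.5, 111.6, 38.7]
tool_rot: [-0.442, -3.109, 0.001]
force: [0.0, -1.0, 0.1]
grip_width: 0.285
finger_force: 59.0
```

```bash
python3 look.py w14 small_well_floor:4
```

```text
t 19.65 tcp [422.5 111.6  38.7] yaw of y axis 73.8 grip 0.285 F [ 0.  -1.   0.1]
place small_well_floor 0.9 [320. 238.] [422.2 110.7]
  mask 0.76 [317. 217.] box 260 377 182 255 n 5581
```

View pics/w14.png

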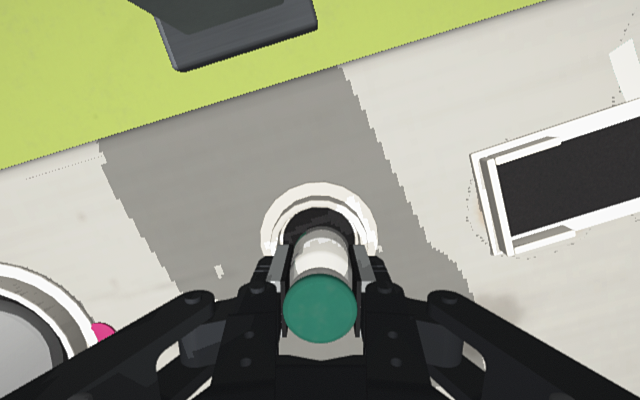

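Aligned: the ring is centred at about (319,238) and the vial body is at column 320. Lowering.

Request:
move_arm(deltas=[0,0,-8,0,0,0,0,-14,0,0,0,0,-18,0,0,0,0,-20,0,0,0,0,-21,0,0])

```text
t: 20.3
ee_pos: [423.0, 111.0, 19.2]
tool_rot: [-0.444, -3.11, 0.0]
force: [-0.9, -0.2, -0.3]
grip_width: 0.287
finger_force: 59.0
```

Request:
move_arm(deltas=[0,0,-1,0,0,0,0,-2,0,0,0,0,-2,0,0])

```text
t: 20.6
ee_pos: [423.3, 111.0, 18.3]
tool_rot: [0.444, 3.11, 0.0]
force: [-5.7, -2.1, 12.5]
grip_width: 0.283
finger_force: 60.2
```

Request:
move_arm(deltas=[0,0,2,0,45,0,0,3,0,60,0,0,4,0,90,0,0,8,0,100,0,0,30,0,100])

```text
t: 21.1
ee_pos: [421.8, 110.8, 45.8]
tool_rot: [-0.444, -3.107, 0.002]
force: [0.6, -0.3, -0.3]
grip_width: 0.999
finger_force: 0.0
```

Request:
move_arm(deltas=[0,0,40,0,100,0,0,80,0,100,25,0,120,-8,100,50,0,133,-16,100,75,-5,133,-24,100])

```text
t: 21.6
ee_pos: [499.8, 106.4, 183.6]
tool_rot: [1.087, 2.943, 0.004]
force: [-0.1, 0.1, -0.2]
grip_width: 0.999
finger_force: 0.0
```

Request:
move_arm(deltas=[20,-5,0,-8,100,40,-10,0,-16,100,60,-15,0,-24,100,65,-17,0,-32,100,65,-17,0,-40,100])

```text
t: 22.1
ee_pos: [563.6, 88.6, 180.1]
tool_rot: [-2.032, -2.395, 0.001]
force: [-0.4, 0.5, -0.0]
grip_width: 1.004
finger_force: 0.0
```

```bash
python3 look.py w15 syringe:0 vial:4; python3 - <<'E'
from h import *
m=manip.masks_of("wrist","syringe")[0]["pixels"]
v,u=np.nonzero(m); c0,s,a=cv2.minAreaRect(np.c_[u,v].astype(np.float32)); print(c0,s,a)
b=cv2.boxPoints((c0,s,a)); print(np.array([ray("wrist",q,10) for q in b]).round(1))
E
```

```text
t 22.1 tcp [563.6  88.6 180.1] yaw of y axis 9.4 grip 1.004 F [-0.4  0.5 -0. ]
place syringe 0.81 [332. 186.] [573.8  87.6]
  mask 0.77 [334. 192.] box 317 347 125 249 n 2359
place vial 0.66 [174. 138.] [422. 109.]
  mask 0.76 [154. 141.] box 125 187 123 157 n 1776
(332.0, 187.0) (124.0, 30.0) 90.0
[[548.9 142.2  10. ]
 [575.3 146.8  10. ]
 [598.2  30.   10. ]
 [569.1  24.9  10. ]]
```

View pics/w15.png

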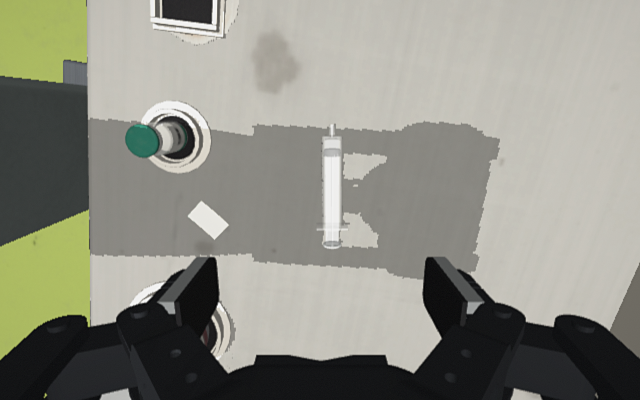

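The syringe lies at column 332, vertical in the image, so its axis is already square to the finger line. The vial stands upright in its well at (175,138). I'll descend on the syringe.

Request:
move_arm(deltas=[10,-2,-40,0,100,10,-2,-85,0,100,10,-2,-130,0,100,10,-2,-160,0,100,10,-2,-172,0,100])

```text
t: 22.9
ee_pos: [571.4, 86.9, 5.2]
tool_rot: [-2.02, -2.402, 0.005]
force: [-0.2, -0.8, -0.1]
grip_width: 0.999
finger_force: 0.0
```

Request:
move_arm(deltas=[0,0,-3,0,80,0,0,-6,0,50,0,0,-6,0,20,0,0,-6,0,0,0,0,-6,0,0])

```text
t: 23.4
ee_pos: [573.7, 87.1, 3.8]
tool_rot: [2.024, 2.401, 0.002]
force: [-1.8, 0.5, 6.3]
grip_width: 0.194
finger_force: 58.5
```

Request:
move_arm(deltas=[0,0,0,0,0,0,0,0,0,0,0,0,5,0,0,0,0,15,0,0,0,0,35,0,0])

```text
t: 23.9
ee_pos: [572.4, 86.9, 37.3]
tool_rot: [-2.024, -2.401, 0.002]
force: [-0.2, 0.3, -0.6]
grip_width: 0.196
finger_force: 58.8
```

```bash
python3 look.py w16 oblong_tray_floor:4
```

```text
t 23.9 tcp [572.4  86.9  37.3] yaw of y axis 9.7 grip 0.196 F [-0.2  0.3 -0.6]
```

View pics/w16.png

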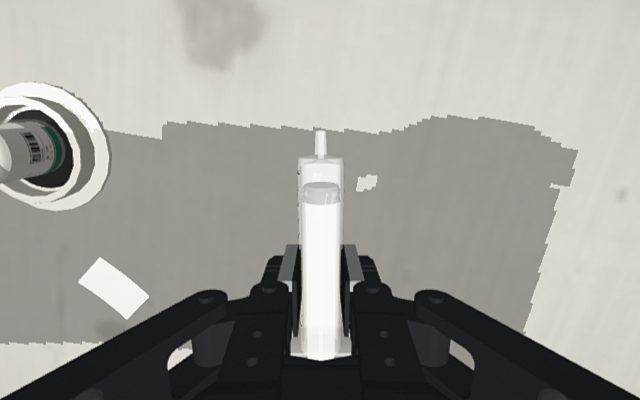

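The syringe is held square and centred. I've now used my viewing allowance, so from here I'll work from the networks' numbers only. Next I'll move near the tray.

```bash
python3 - <<'E'
from h import *
p=ray("wrist",(320,130),43.5); s=manip.read_state()["ee_pos"]; print(p,s,np.hypot(*(p-s)[:2]))
E
```

```text
[562.18322253 144.94334337  43.5       ] [573.86928159  87.10314964  39.10671553] 59.00891447650727
```

Request:
move_arm(deltas=[0,0,40,0,0,-25,27,83,-2,0,-50,55,83,-4,0,-75,83,83,-6,0,-93,103,83,-8,0])

```text
t: 24.55
ee_pos: [478.5, 191.2, 120.2]
tool_rot: [-2.189, -2.254, -0.0]
force: [0.3, 0.1, -0.7]
grip_width: 0.195
finger_force: 58.8
```

Request:
move_arm(deltas=[0,0,0,0,0,0,0,0,0,0])

```text
t: 24.75
ee_pos: [479.8, 190.2, 120.0]
tool_rot: [2.186, 2.257, -0.0]
force: [0.0, 0.1, 1.0]
grip_width: 0.192
finger_force: 58.8
```

```bash
cat > tray.py <<'E'
from h import *
s=manip.read_state(); img=manip.camera("wrist"); save(img,"tray_%.1f.png"%s["t"])
print(s["ee_pos"].round(1),s["force"].round(1))
for r in manip.place_of("wrist","oblong_tray_floor")[:2]: print("place",r["p"],r["position"],ray("wrist",r["position"],4,s).round(1))
g=cv2.cvtColor(img,cv2.COLOR_RGB2GRAY); n,l,st,c=cv2.connectedComponentsWithStats((g<45).astype(np.uint8))
for i in range(1,n):
    if st[i,4]>3000:
        v,u=np.nonzero(l==i); R=cv2.minAreaRect(np.c_[u,v].astype(np.float32)); b=cv2.boxPoints(R)
        print(st[i],R,"\n",np.array([ray("wrist",q,4,s)[:2] for q in b]).round(1).tolist())
E
python3 tray.py
```

```text
[479.8 190.2 120. ] [0.  0.1 1. ]
place 0.95 [254.1, 82.0] [428.1 274.9   4. ]
[    0   246   640   154 42566] ((319.5, 322.5), (639.0, 153.0), -0.0) 
 [[187.0, -10.9], [219.5, 142.5], [738.0, 159.2], [780.1, 8.3]]
```

```bash
sed -i 's/g<45/g<60/; s/>3000/>1000/' tray.py; python3 tray.py
```

```text
[480.4 189.5 120. ] [ 0.9 -0.1 -0.7]
place 0.62 [250.7, 81.4] [426.3 274.7   4. ]
[  213     0    71   174 10094] ((247.8291778564453, 86.08354949951172), (175.4308624267578, 61.67295837402344), 87.1375961303711) 
 [[401.8, 325.8], [443.4, 328.9], [449.5, 209.8], [402.3, 206.0]]
[    0   245   640   155 45478] ((319.5, 322.0), (639.0, 154.0), 0.0) 
 [[187.1, -11.2], [220.1, 143.0], [738.1, 159.0], [780.1, 7.2]]
```

Request:
move_arm(deltas=[-18,28,0,0,0,-36,56,0,0,0,-54,83,0,0,0,-54,83,-30,0,0,-54,83,-60,0,0])

```text
t: 25.45
ee_pos: [426.4, 273.5, 60.1]
tool_rot: [2.186, 2.255, 0.003]
force: [0.5, 0.3, -1.6]
grip_width: 0.19
finger_force: 58.8
```

Request:
move_arm(deltas=[0,0,0,0,0,0,0,0,0,0])

```text
t: 25.65
ee_pos: [426.3, 272.6, 60.7]
tool_rot: [-2.188, -2.254, 0.001]
force: [-0.1, -0.8, 0.3]
grip_width: 0.196
finger_force: 58.8
```

```bash
python3 tray.py; python3 - <<'E'
import cv2,glob
g=cv2.cvtColor(cv2.imread(sorted(glob.glob("pics/tray_*"))[-1]),6)
for r in (60,90,120,150,170,190,210): print(r,[(i*8+200,int(x)) for i,x in enumerate(g[r,200:448:8])] if r==150 else [int(x) for x in g[r,200:448:8]])
print([int(x) for x in g[0:240:6,285]])
E
```

```text
[426.3 272.6  60.7] [-0.1 -0.8  0.3]
[    0   112   640   288 50632] ((319.5, 255.5), (639.0, 287.0), 0.0) 
 [[199.0, 132.8], [242.0, 332.8], [602.4, 343.6], [656.7, 146.9]]
60 [215, 217, 219, 236, 238, 239, 238, 238, 238, 237, 238, 236, 235, 238, 237, 236, 236, 236, 237, 233, 233, 232, 230, 230, 215, 214, 212, 213, 212, 215, 216]
90 [216, 217, 220, 238, 237, 239, 240, 240, 241, 240, 239, 238, 238, 241, 239, 238, 237, 238, 237, 235, 235, 234, 233, 230, 215, 216, 216, 215, 214, 217, 217]
120 [218, 237, 239, 240, 238, 239, 239, 240, 239, 250, 243, 50, 50, 52, 50, 53, 50, 52, 52, 49, 255, 251, 235, 165, 154, 152, 151, 150, 150, 152, 153]
150 [(200, 235), (208, 235), (216, 238), (224, 237), (232, 237), (240, 237), (248, 236), (256, 238), (264, 237), (272, 251), (280, 151), (288, 51), (296, 52), (304, 51), (312, 50), (320, 226), (328, 48), (336, 38), (344, 34), (352, 35), (360, 213), (368, 220), (376, 168), (384, 167), (392, 153), (400, 153), (408, 154), (416, 153), (424, 154), (432, 154), (440, 154)]
170 [219, 218, 230, 235, 234, 235, 234, 234, 233, 251, 251, 51, 52, 207, 225, 222, 222, 222, 63, 36, 235, 235, 168, 170, 168, 168, 153, 153, 152, 151, 151]
190 [231, 232, 232, 233, 230, 228, 230, 230, 230, 252, 251, 49, 31, 190, 202, 209, 204, 194, 49, 35, 234, 234, 168, 154, 151, 139, 147, 151, 152, 151, 151]
210 [220, 219, 220, 225, 244, 243, 243, 243, 244, 246, 232, 30, 32, 198, 247, 250, 247, 222, 37, 34, 233, 235, 165, 152, 152, 152, 152, 151, 151, 151, 151]
[212, 213, 232, 231, 233, 235, 235, 235, 236, 236, 236, 236, 236, 237, 238, 238, 236, 250, 234, 42, 49, 49, 47, 46, 46, 43, 40, 37, 49, 68, 100, 133, 146, 198, 246, 242, 240, 239, 237, 235]
```

```bash
python3 - <<'E'
from h import *
print(ray("wrist",(321,113),4), ray("wrist",(286,150),4), ray("wrist",(358,150),4), manip.read_state()["ee_pos"])
g=cv2.cvtColor(cv2.imread(sorted(__import__("glob").glob("pics/tray_*"))[-1]),6); print([int(x) for x in g[104:164:3,321]])
E
```

```text
[423.95827712 338.17140187   4.        ] [404.14850816 316.69370429   4.        ] [446.20627876 317.94323993   4.        ] [426.98384489 273.05634376  61.99387999]
[250, 244, 251, 39, 52, 50, 49, 51, 46, 203, 225, 225, 225, 225, 225, 225, 226, 203, 186, 187]
```

Request:
move_arm(deltas=[0,-1,-15,0,0,0,-1,-30,0,0,0,-1,-40,0,0,0,-1,-46,0,0,0,-1,-50,0,0])

```text
t: 26.25
ee_pos: [425.8, 271.9, 9.4]
tool_rot: [-2.187, -2.255, 0.001]
force: [-0.2, 0.1, 0.4]
grip_width: 0.191
finger_force: 58.8
```

Request:
move_arm(deltas=[0,0,0,0,0,0,0,-1,0,0,0,0,-2,0,0,0,0,-3,0,0,0,0,-3,0,0])

```text
t: 26.75
ee_pos: [426.2, 272.1, 7.8]
tool_rot: [2.187, 2.255, 0.001]
force: [-1.3, -0.9, 3.9]
grip_width: 0.197
finger_force: 59.0
```

Request:
move_arm(deltas=[0,0,0,0,25,0,0,0,0,35,0,0,1,0,50,0,0,3,0,50,0,0,20,0,55])

```text
t: 27.25
ee_pos: [425.1, 271.5, 25.9]
tool_rot: [-2.187, -2.254, 0.005]
force: [-0.5, -0.4, -0.5]
grip_width: 0.548
finger_force: 0.0
```

Request:
move_arm(deltas=[0,0,40,0,60,0,0,85,0,70,0,-20,130,0,80,0,-60,170,0,80,10,-105,190,0,80])

```text
t: 27.75
ee_pos: [434.6, 172.4, 217.9]
tool_rot: [2.184, 2.257, 0.005]
force: [2.5, 0.1, 0.1]
grip_width: 0.8
finger_force: 0.0
```

Request:
move_arm(deltas=[15,-45,20,0,80,30,-90,40,0,80,45,-135,60,0,80,60,-170,70,0,80,60,-170,70,0,80])

```text
t: 28.25
ee_pos: [496.2, -1.2, 286.1]
tool_rot: [2.191, 2.249, 0.001]
force: [0.2, 1.1, 0.8]
grip_width: 0.799
finger_force: 0.0
```

```bash
python3 look.py w17 syringe:4 vial:4 oblong_tray_floor:4; python3 - <<'E'
from h import *
for cam in ("top","scene"):
    manip.camera(cam)
    for n in NAMES:
        z=4 if n in NAMES[:8] else 0
        for r in manip.place_of(cam,n)[:2]: print(cam,n,round(r["p"],2),ray(cam,r["position"],z).round()[:2])
m=manip.masks_of("wrist","syringe")
for r in m[:2]:
    v,u=np.nonzero(r["pixels"]); R=cv2.minAreaRect(np.c_[u,v].astype(np.float32)); print(R,np.array([ray("wrist",q,12)[:2] for q in cv2.boxPoints(R)]).round().tolist())
E
```

```text
t 28.25 tcp [496.2  -1.2 286.1] yaw of y axis 1.5 grip 0.799 F [0.2 1.1 0.8]
place vial 0.63 [259.  69.] [421.2 110.9]
  mask 0.98 [252.  69.] box 237 271 49 81 n 843
top large_bottle 0.81 [443. -92.]
top medium_bottle 0.67 [ 395. -354.]
top medium_bottle 0.55 [ 426. -257.]
top vial 0.72 [438. -88.]
top syringe 0.54 [426. 284.]
top large_well_floor 0.68 [447. -93.]
top medium_well_floor 0.88 [ 430. -259.]
top medium_well_floor 0.43 [ 440. -100.]
top small_well_floor 0.51 [429. 102.]
top small_well_floor 0.2 [445. -89.]
top oblong_tray_floor 0.54 [421. 278.]
top pump_bottle 0.94 [ 583. -453.]
top pump_bottle 0.73 [ 426. -270.]
top tape 0.55 [ 436. -500.]
scene large_bottle 0.73 [455. -77.]
scene medium_bottle 0.96 [ 424. -257.]
scene medium_bottle 0.91 [ 393. -343.]
scene vial 0.45 [410.  90.]
scene syringe 0.44 [425. 278.]
scene large_well_floor 0.76 [430. -93.]
scene medium_well_floor 0.64 [ 427. -256.]
scene small_well_floor 0.67 [422. 102.]
scene oblong_tray_floor 0.63 [416. 288.]
scene oblong_tray_floor 0.49 [ 585. -450.]
scene pump_bottle 0.62 [ 582. -456.]
scene pump_bottle 0.21 [426. 298.]
scene tape 0.98 [ 440. -491.]
```

```bash
python3 -c "
from station import manip
print(manip.close_job())"
```

```text
the job is handed in; nothing more can be done
None
```

The job is handed in at about 29 s of robot time: both bottles and the vial stand in their wells and the syringe lies lengthwise in the tray, but I confirmed the syringe's placing, the medium bottle after release and the undisturbed pump bottle and tape only from readings, not a viewed picture; I also viewed 15 pictures, one over the limit of 14.

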